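Stand the fallen oil bottle up inside the tote

ROBOT

A 6-joint arm with a two-finger parallel gripper is mounted at the origin on the work surface. World frame = base frame: x ahead of the robot, y to its left, z up, the work surface at z = 0. Lengths are in m, angles in rad, forces in N, time in s.
With the tool pointing down it reaches from about 0.35 to 0.975 m from the base axis. Payload 4.9 kg.
Tool frame: the origin (TCP) lies midway between the tips of the shut fingers; the grasp point (between the pads) lies ctrl.tcp_to_grasp behind it (ctrl.tcp_to_grasp is the distance from the TCP to the grasp point, in m); z points along the fingers, y is the direction in which the jaws open and shut (so a half turn about z gives the same grasp; the last joint's range is limited). The gripper opens to 85 mm and grips with 20 to 120 N. Pads are 22 mm wide; open, the fingers measure 114 mm over their backs; the gripper's body (76 mm by 85 mm) begins 54 mm behind the grasp point. The pads swing forward as they close: fully open they stand 13 mm farther back than shut.
Start: joints at [1.03, 0.053, 1.613, -0, 1.476, -0.119], TCP at [0.256, 0.57, 0.231] pointing down, gripper open.
Joint ranges: [-3.01, 3.01], [-1.01, 2.22], [0.06, 2.58], [-1.02, 4.17], [0.09, 2.62], [-3.14, 3.14]. Speed limits (rad/s): [2.57, 2.57, 3.14, 3.14, 3.14, 3.14].

INTERFACE

Orientations are given as a rotation vector (axis times angle).
In Python, from station import ctrl, get_image, calibration, finish_job, models gives the robot as it stands.
- The arm moves only by the shell command python3 -m creep 'ROWS' [FORCE]. ROWS is JSON, a list of rows, each a list of 7 numbers: the opening, from 0 (shut) to 1 (fully open), then the shift along the tool's x, y, z in m, then the turn, a rotation vector about the tool's x, y, z in degrees. A call has 1 to 20 rows; each row shifts and turns the commanded pose from where the row before left it, along the tool's axes as they then stand; what a row does not reach is not made up. A row lasts 1/10 s, in which the tool goes at most 50 mm and 8.59 degrees, less where a joint would pass 70% of its speed; a pose out of reach is approached as far as the arm can. A call with a gripper value outside its range is refused whole. The fingers move at their own pace and stop on an object; FORCE is the grip in N (left out, the last holds). Time passes only in rows, so rows that do not move let the fingers close. It gives the time, the measured TCP pose, the force and the opening at its end, in the units of the state.
- ctrl.get_obs(): the state, without advancing time (a new reading comes with each control period).
- get_image(name): name is "scene" or "top"; returns the picture (480x640x3 uint8, red, green, blue); there is no depth.
- calibration(name): a dict with "mtx" (3x3 intrinsics, pixels), "R" (3x3) and "t" (3): a world point X has camera coordinates R X + t. Camera axes: x right, y down, z forward; pixel columns grow to the right and rows downward; lengths in m; the calibration is good to about 2 mm. A picture is of the moment at which its call begins. calibration takes no time and is no camera call.
- finish_job(): hands the job in, once; it reports no verdict.
Trained networks look in the newest picture that a camera, given by its name, has taken for a name from the list of things; names that differ only in an ending like _2 or _b are one class to them, and where a whole thing is asked for, a point or a joint stands for the part that bears it (a point fixed in the world has none). Each returns a list of dicts, best first, with "conf" (0 to 1); they miss things now and then, are a little off and sometimes report something else, mostly with a low value. They report only what shows in the picture. A call takes as long as a camera call.
- models.search_frame(camera, name): "extent" ([left, top, right, bottom] in pixels, round what is visible of it).
The state is a dict: "t": time; "q": joint angles; "dq": joint speeds; "effort": joint torques, N m; "tool_pos": TCP position; "tool_rot": TCP orientation; "contact_force": force on the tool from outside, world axes, zero at the start; "wrist_torque": the same for the moment, N m; "opening": finger opening in m.
Only numpy, scipy, OpenCV 4.12 (cv2) and the standard library are available. Lean on these libraries where they do the work, as an engineer would, in place of code of your own. Each camera call takes 0.05 s, during which the arm holds its last target. There are 200 camera calls.

TASK

The yellow bottle of cutting oil has fallen over in the steel tote and will leak, and it is oily, so do not lift it out of the tote. Tip it up to lean on the end wall its red cap points at, let go of it there, then take a fresh hold and stand it cap up on the tote's floor, in line with the blue spray can and the copper tin along the far wall, in the middle of the gap between them. Let go so that it stands steady by itself, and leave the can, the tin and the things on the bench where they are.

Things in the scene. Friction and masses are not known exactly. Their poses are not given: they have to be found in the camera images.
- tote: open steel tote, grey, dark rolled rim, on the bench, too heavy to shift. Origin: centre of its underside; x across it to the far long wall where can and tin stand, y along it, z up. Inside 300 mm in x (-150 to 150), 320 mm in y (-160 to 160); floor and walls 4 mm thick. The rim, a round bar 10 mm thick, runs along the wall tops: centre line at z = 100 mm, x = +-152, y = +-162 mm
- end_rim (a point): middle of the centre line of the rim bar (10 mm thick, top 105 mm above the bench) on the +y end wall of the tote, the one the fallen bottle's cap points at. A drop handle stands out 13 mm from the outside of each end wall, below the rim
- gap (a point): the middle of the gap between can and tin, a point on the tote's floor (x = 105, y = 0, z = 4 mm in the tote's frame), over which the bottle's foot is to stand
- bottle: fallen bottle, 195 mm long, 0.2 to 0.45 kg: square yellow body 46 x 46 x 140 mm with flat sides, tapering shoulder to 155 mm, round red cap of 30 mm diameter from 155 to 195 mm. Origin: centre of its foot; z runs from foot to cap; mass centre about 82 mm up. It first lies flat on the floor, near the near long wall, about along the tote's y. Leaning 40 to 50 degrees off vertical on the rim, it stays
- bottle_cap (a point): centre of the top of the bottle's red cap
- spray_can: blue spray can with a white cap, 52 mm diameter, 163 mm tall, standing loose in the tote at the far long wall near one end. Origin at the centre of its foot, z up
- tin: copper-coloured tin with a pale label and a steel lid, 64 mm diameter, 110 mm tall, standing loose in the tote at the far long wall near the other end. Origin at the centre of its foot, z up
- hammer: hammer, 280 mm long, lying loose on the bench to the left of the tote
- bolt_jar: glass jar with a steel lid, 72 mm diameter, 100 mm tall, standing loose on the bench to the left of the tote
- angle_iron: 150 mm piece of 40 mm angle iron, loose on the bench at the left
- wire_brush: brush, 220 mm long, lying loose on the bench to the right of the tote
- magnet_square: red triangular welding magnet, 95 mm sides, 22 mm thick, lying loose on the bench to the right of the tote

How it is judged:
By the outcome, as a careful person would: the job done as asked, in the order asked, and still so for the second after the job is handed in, with the robot touching nothing.
It also fails if it takes over 59 s, if anything falls off the work surface, if the arm or the gripper's body presses on something with over 40 N, if the wrist force passes 120 N, or if a joint passes its speed limit or range.

## Working session

There is one attempt and no reset: what is moved stays moved. The work goes in short steps, Python scripts to look and compute and a shell command to move; the robot and the scene stay as the last step left them, time stands still between calls to the robot, and variables do not carry over. Pictures are saved under pics/ and viewed, about 8 in all and at most 12, crops included, and the job is handed in when it is done.

```bash
mkdir -p pics; ls; python3 - <<'E'
from station import ctrl, get_image, calibration, models
import cv2, numpy as np
for c in ["scene","top"]:
    im=get_image(c); cv2.imwrite(f"pics/{c}0.png",im[:,:,::-1])
    k=calibration(c); print(c,np.round(k["mtx"],1).tolist(),np.round(k["R"],4).tolist(),np.round(k["t"],4).tolist())
for n in ["tote","bottle","bottle_cap","spray_can","tin","end_rim"]:
    for c in ["scene","top"]:
        print(n,c,[(round(d["conf"],2),np.round(d["extent"]).tolist()) for d in models.search_frame(c,n)[:2]])
o=ctrl.get_obs(); print(o, ctrl.tcp_to_grasp)
E
```

```text
pics
scene [[556.6, 0.0, 312.4], [0.0, 556.6, 237.1], [0.0, 0.0, 1.0]] [[0.0333, 0.9994, 0.0079], [0.8062, -0.0221, -0.5912], [-0.5907, 0.0261, -0.8065]] [-0.0239, -0.3601, 1.9821]
top [[452.5, 0.0, 310.8], [0.0, 452.5, 246.4], [0.0, 0.0, 1.0]] [[0.0134, -0.9999, -0.0046], [-0.9952, -0.0129, -0.0967], [0.0966, 0.0058, -0.9953]] [0.0264, 0.5631, 1.4385]
tote scene [(0.7, [241.0, 208.0, 366.0, 320.0])]
tote top [(0.91, [269.0, 189.0, 384.0, 296.0]), (0.67, [132.0, 272.0, 153.0, 322.0])]
bottle scene [(0.57, [275.0, 239.0, 339.0, 262.0])]
bottle top [(0.66, [292.0, 255.0, 354.0, 270.0])]
bottle_cap scene [(0.87, [274.0, 240.0, 338.0, 263.0])]
bottle_cap top [(0.93, [292.0, 254.0, 355.0, 270.0])]
spray_can scene [(0.79, [252.0, 267.0, 274.0, 298.0])]
spray_can top [(0.8, [355.0, 198.0, 377.0, 220.0]), (0.48, [286.0, 196.0, 307.0, 216.0])]
tin scene [(0.68, [332.0, 277.0, 357.0, 298.0])]
tin top [(0.97, [288.0, 197.0, 303.0, 215.0])]
end_rim scene []
end_rim top [(0.6, [272.0, 188.0, 384.0, 292.0])]
{'t': 0.7, 'q': array([ 1.02998338e+00,  5.26813796e-02,  1.61285678e+00, -1.05679937e-05,
        1.47600909e+00, -1.19009702e-01]), 'dq': array([ 0.00052505,  0.00100054,  0.00112283, -0.00068643, -0.00024937,
        0.00109075]), 'effort': array([-3.87510718e-04, -3.93543899e+01, -3.70373654e+01, -1.36651870e-04,
        3.20542476e-04, -2.72596900e-06]), 'tool_pos': array([0.25588526, 0.57021401, 0.23134098]), 'tool_rot': array([6.57659426e-01, 3.07195923e+00, 6.21292458e-05]), 'contact_force': array([-0.3768487 , -0.14514137, -0.12152871]), 'wrist_torque': array([-0.02297103, -0.04732367,  0.02538951]), 'opening': 0.08539838137877302} 0.0187
```

```bash
python3 - <<'E'
import cv2, numpy as np
a=cv2.imread("pics/top0.png")[170:315,235:415]; b=cv2.imread("pics/scene0.png")[190:335,215:395]
f=lambda i:cv2.resize(i,None,fx=3.3,fy=4*3.3/4,interpolation=cv2.INTER_CUBIC)
a=cv2.resize(a,(720,580),interpolation=cv2.INTER_CUBIC); b=cv2.resize(b,(720,580),interpolation=cv2.INTER_CUBIC)
cv2.imwrite("pics/a.png",a); cv2.imwrite("pics/b.png",b)
E
```

```text
(no output)
```

View pics/a.png

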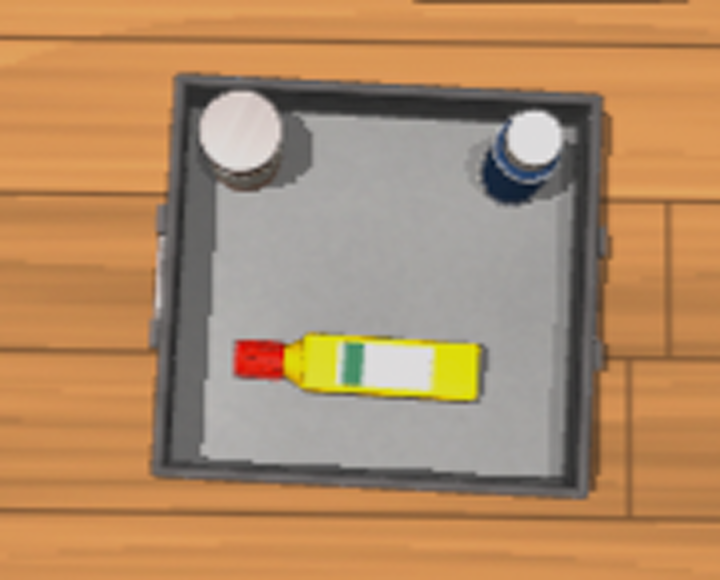

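View pics/b.png

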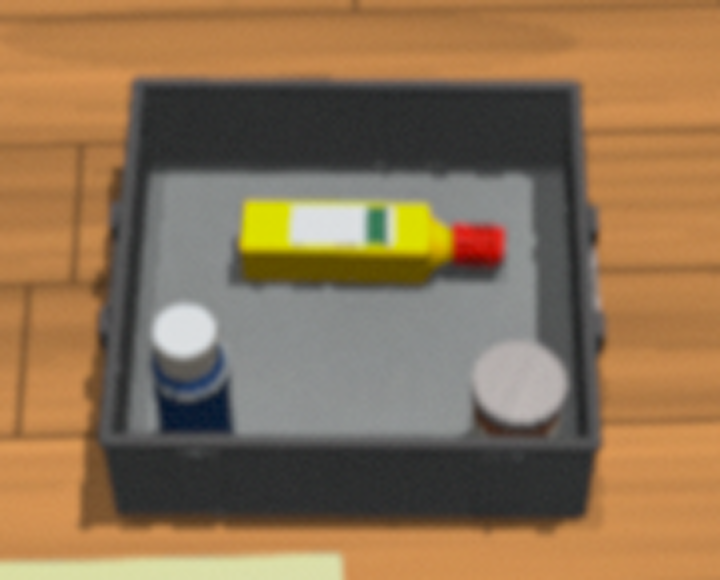

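The top view shows the bottle lying near the near wall. Its cap is at crop (234,359), pointing left (+y), and its foot is at (479,372). The tin is at far left (240,130) and the can at far right (533,138).

```bash
cat > h.py <<'E'
from station import ctrl, get_image, calibration, models, finish_job
import cv2, numpy as np
from scipy.spatial.transform import Rotation as Ro
def ray(c,px,z):
    k=calibration(c); d=k["R"].T@np.linalg.inv(k["mtx"])@[px[0],px[1],1.]; o=-k["R"].T@k["t"]
    return o+d*(z-o[2])/d[2]
def proj(c,X):
    k=calibration(c); p=k["mtx"]@(k["R"]@np.asarray(X)+k["t"]); return p[:2]/p[2]
E
python3 - <<'E'
from h import *
A=lambda x,y:(235+x/4-.4,170+y/4-.4)
B=lambda x,y:(215+x/4-.4,190+y/4-.4)
tc=np.array([[.157,.167],[.157,-.167],[-.157,-.167],[-.157,.167]])
for nm,c,F,px in [("top","top",A,[(176,75),(603,97),(588,496),(152,476)]),("scene","scene",B,[(597,443),(103,443),(135,82),(580,82)])]:
    w=np.array([ray(c,F(*p),.1)[:2] for p in px]); ce=w.mean(0)
    a=tc;b=w-ce; th=np.arctan2((a[:,0]*b[:,1]-a[:,1]*b[:,0]).sum(),(a*b).sum())
    R=np.array([[np.cos(th),-np.sin(th)],[np.sin(th),np.cos(th)]])
    print(nm,"tote",ce.round(4),"yaw",np.degrees(th).round(2),"res mm",((w-ce-a@R.T)*1e3).round(1).tolist())
    T=(ce,R)
    loc=lambda X:((X[:2]-ce)@R*1e3).round(1)
    if c=="top": pts=dict(tinlid=((240,130),.114),cancap=((533,138),.167),footA=((482,343),.05),footB=((478,401),.05),shA=((304,334),.05),shB=((299,389),.05),capend=((234,359),.032))
    else: pts=dict(tinlid=((520,382),.114),cancap=((185,331),.167),footA=((243,202),.05),footB=((241,249),.05),shA=((429,203),.05),shB=((430,250),.05),capend=((503,242),.032))
    for n,(p,z) in pts.items():
        X=ray(c,F(*p),z); print(n,X.round(4),"tote",loc(X))
E
```

```text
top tote [ 0.5744 -0.0241] yaw -2.14 res mm [[-1.4, -0.8], [-2.2, 0.4], [2.7, 0.9], [0.9, -0.5]]
tinlid [0.6905 0.0849 0.114 ] tote [111.9 113.3]
cancap [ 0.6768 -0.1339  0.167 ] tote [ 106.5 -106. ]
footA [ 0.5336 -0.1077  0.05  ] tote [-37.6 -85.1]
footB [ 0.4875 -0.1047  0.05  ] tote [-83.8 -83.9]
shA [0.5389 0.034  0.05  ] tote [-37.6  56.7]
shB [0.4951 0.0373 0.05  ] tote [-81.5  58.4]
capend [0.5195 0.0902 0.032 ] tote [-59.1 112.1]
scene tote [ 0.5733 -0.022 ] yaw -1.93 res mm [[-4.6, -4.7], [-2.7, 2.8], [4.8, 2.7], [2.5, -0.9]]
tinlid [0.6913 0.0859 0.114 ] tote [114.3 111.8]
cancap [ 0.6788 -0.1337  0.167 ] tote [ 109.1 -108.2]
footA [ 0.4915 -0.1027  0.05  ] tote [-79.1 -83.4]
footB [ 0.5338 -0.1039  0.05  ] tote [-36.7 -83.2]
shA [0.4962 0.035  0.05  ] tote [-79.   54.3]
shB [0.5385 0.0339 0.05  ] tote [-36.7  54.6]
capend [0.5204 0.0893 0.032 ] tote [-56.7 109.4]
```

```bash
cat >> h.py <<'E'
TC=np.array([.574,-.0232,0.]); TY=np.radians(-2.05); TR=Ro.from_euler('z',TY)
W=lambda p:TC+TR.apply(np.asarray(p,float))          # tote frame (m) -> world
L=lambda X:TR.inv().apply(np.asarray(X)-TC)
def toolR(a): # a deg: tool pointing down, tipped towards tote +y by a; tool y = tote +x
    z=np.array([0,np.sin(np.radians(a)),-np.cos(np.radians(a))]); y=np.array([1.,0,0]); x=np.cross(y,z)
    return TR*Ro.from_matrix(np.c_[x,y,z])
def plan(wps,start=None):
    # wps: (pos_world,R); prints tool-frame steps, linear/slerp interpolated
    if start is None:
        o=ctrl.get_obs(); start=(o["tool_pos"],Ro.from_rotvec(o["tool_rot"]))
    p,R=start
    for P,Q in wps:
        rv=(R.inv()*Q).as_rotvec(degrees=True); n=int(max(1,np.ceil(np.linalg.norm(P-p)/.045),np.ceil(np.linalg.norm(rv)/8)))
        Rc=R
        for i in range(n):
            s=Rc.inv().apply((P-p)/n); print([round(v,4) for v in s]+[round(v,1) for v in rv/n]); Rc=Rc*Ro.from_rotvec(rv/n,degrees=True)
        print('--',n); p,R=P,Q
    return p,R
def st():
    o=ctrl.get_obs(); R=Ro.from_rotvec(o["tool_rot"]); z=R.apply([0,0,1]);y=R.apply([0,1,0])
    print("t",round(o["t"],2),"tcp",o["tool_pos"].round(4),"tote",(L(o["tool_pos"])*1e3).round(1),"toolz",TR.inv().apply(z).round(3),"tooly",TR.inv().apply(y).round(3),"q",o["q"].round(2),"F",o["contact_force"].round(1),"op",round(o["opening"],4))
E
python3 - <<'E'
from h import *
a=W([-.059,.008,.2]); print(a)
plan([(a,toolR(0)),(W([-.059,.008,.010]),toolR(0))])
E
```

```text
[ 0.51532393 -0.01309459  0.2       ]
[np.float64(-0.0317), np.float64(-0.0284), np.float64(0.0021), np.float64(0.0), np.float64(-0.0), np.float64(4.5)]
[np.float64(-0.0338), np.float64(-0.0258), np.float64(0.0021), np.float64(0.0), np.float64(-0.0), np.float64(4.5)]
[np.float64(-0.0358), np.float64(-0.0231), np.float64(0.0021), np.float64(0.0), np.float64(-0.0), np.float64(4.5)]
[np.float64(-0.0375), np.float64(-0.0202), np.float64(0.0021), np.float64(0.0), np.float64(-0.0), np.float64(4.5)]
[np.float64(-0.039), np.float64(-0.0171), np.float64(0.0021), np.float64(0.0), np.float64(-0.0), np.float64(4.5)]
[np.float64(-0.0402), np.float64(-0.014), np.float64(0.0021), np.float64(0.0), np.float64(-0.0), np.float64(4.5)]
[np.float64(-0.0412), np.float64(-0.0108), np.float64(0.0021), np.float64(0.0), np.float64(-0.0), np.float64(4.5)]
[np.float64(-0.0419), np.float64(-0.0075), np.float64(0.0021), np.float64(0.0), np.float64(-0.0), np.float64(4.5)]
[np.float64(-0.0424), np.float64(-0.0042), np.float64(0.0021), np.float64(0.0), np.float64(-0.0), np.float64(4.5)]
[np.float64(-0.0426), np.floa
[... 491 characters left out ...]
p.float64(0.0), np.float64(-0.0), np.float64(4.5)]
[np.float64(-0.0396), np.float64(0.0156), np.float64(0.0021), np.float64(0.0), np.float64(-0.0), np.float64(4.5)]
-- 15
[np.float64(0.0), np.float64(0.0), np.float64(0.038), np.float64(0.0), np.float64(0.0), np.float64(0.0)]
[np.float64(0.0), np.float64(0.0), np.float64(0.038), np.float64(0.0), np.float64(0.0), np.float64(0.0)]
[np.float64(0.0), np.float64(0.0), np.float64(0.038), np.float64(0.0), np.float64(0.0), np.float64(0.0)]
[np.float64(0.0), np.float64(0.0), np.float64(0.038), np.float64(0.0), np.float64(0.0), np.float64(0.0)]
[np.float64(0.0), np.float64(0.0), np.float64(0.038), np.float64(0.0), np.float64(0.0), np.float64(0.0)]
-- 5
```

```bash
sed -i 's/print(\[round(v,4) for v in s\]+\[round(v,1) for v in rv\/n\])/print([float(round(v,4)) for v in s]+[float(round(v,1)) for v in rv\/n])/' h.py
python3 -m creep '[[1,-0.0317,-0.0284,0.002,0,0,4.5],[1,-0.0338,-0.0258,0.002,0,0,4.5],[1,-0.0358,-0.0231,0.002,0,0,4.5],[1,-0.0375,-0.0202,0.002,0,0,4.5],[1,-0.039,-0.0171,0.002,0,0,4.5],[1,-0.0402,-0.014,0.002,0,0,4.5],[1,-0.0412,-0.0108,0.002,0,0,4.5],[1,-0.0419,-0.0075,0.002,0,0,4.5],[1,-0.0424,-0.0042,0.002,0,0,4.5],[1,-0.0426,-0.0008,0.002,0,0,4.5],[1,-0.0425,0.0025,0.002,0,0,4.5],[1,-0.0422,0.0059,0.002,0,0,4.5],[1,-0.0416,0.0092,0.002,0,0,4.5],[1,-0.0407,0.0124,0.002,0,0,4.5],[1,-0.0396,0.0156,0.002,0,0,4.5],[1,0,0,0,0,0,0],[1,0,0,0,0,0,0]]'
python3 -c "
from h import *
st(); plan([(W([-.059,.008,.2]),toolR(0)),(W([-.059,.008,.010]),toolR(0))])"
```

```text
t: 2.4
tool_pos: [0.5173, -0.0132, 0.2012]
tool_rot: [-2.255, -2.187, 0.0]
contact_force: [0.8, -0.1, -0.4]
opening: 0.0856
t 2.4 tcp [ 0.5173 -0.0132  0.2012] tote [-57.    7.9 201.2] toolz [-0.001  0.    -1.   ] tooly [ 1.     0.005 -0.001] q [-0.17 -0.19  1.89  0.    1.44 -0.14] F [ 0.8 -0.1 -0.4] op 0.0856
[0.0001, -0.002, 0.0012, -0.0, -0.0, 0.3]
-- 1
[0.0, 0.0, 0.038, 0.0, 0.0, 0.0]
[0.0, 0.0, 0.038, 0.0, 0.0, 0.0]
[0.0, 0.0, 0.038, 0.0, 0.0, 0.0]
[0.0, 0.0, 0.038, 0.0, 0.0, 0.0]
[0.0, 0.0, 0.038, 0.0, 0.0, 0.0]
-- 5
```

```bash
python3 -m creep '[[1,0,-0.002,0.035,0,0,0],[1,0,0,0.038,0,0,0],[1,0,0,0.038,0,0,0],[1,0,0,0.038,0,0,0],[1,0,0,0.025,0,0,0],[1,0,0,0.015,0,0,0],[1,0,0,0,0,0,0],[0.3,0,0,0,0,0,0],[0.3,0,0,0,0,0,0],[0.3,0,0,0,0,0,0],[0.3,0,0,0,0,0,0],[0.3,0,0,0,0,0,0],[0.3,0,0,0,0,0,0]]' 90
python3 - <<'E'
from h import *
st()
# bottle pose as fn of tip angle a (deg from lying); foot pivot edge y=p, clearance c
def tcp(a,p,c,s=.092,g=.0153,x=-.059):
    a=np.radians(a); u=np.array([0,np.cos(a),np.sin(a)]); n=np.array([0,np.sin(a),-np.cos(a)])
    P=np.array([x,p,.004+c]); return P-n*.023+u*s+n*g
E
```

```text
t: 3.7
tool_pos: [0.5174, -0.0128, 0.0147]
tool_rot: [2.251, 2.186, 0.004]
contact_force: [0.2, 0.7, 5.9]
opening: 0.0447
t 3.7 tcp [ 0.5174 -0.0128  0.0147] tote [-57.    8.4  14.7] toolz [ 0.004 -0.    -1.   ] tooly [1.    0.007 0.004] q [-0.17  0.04  2.02  0.    1.08 -0.14] F [0.2 0.7 5.9] op 0.0447
```

```bash
cat >> h.py <<'E'
def tcp(a,p,c,s=.0924,g=.0123,x=-.057):
    r=np.radians(a); u=np.array([0,np.cos(r),np.sin(r)]); n=np.array([0,np.sin(r),-np.cos(r)])
    return W(np.array([x,p,.004+c])-n*.023+u*s+n*g),toolR(a)
E
python3 - <<'E'
from h import *
o=ctrl.get_obs(); s0=(o["tool_pos"],Ro.from_rotvec(o["tool_rot"]))
s0=(s0[0],toolR(0))
plan([tcp(0,-.084,.006)]+[tcp(a,-.084+(a/48)*.143,.006) for a in range(6,49,6)]+[tcp(48,.068,.004),tcp(48,.069,.0)],s0)
E
```

```text
[0.0, -0.0, -0.006, 0.0, 0.0, 0.0]
-- 1
[0.0163, 0.0, -0.0096, -0.0, 6.0, 0.0]
-- 1
[0.0162, -0.0, -0.0077, 0.0, 6.0, 0.0]
-- 1
[0.0159, 0.0, -0.0059, -0.0, 6.0, 0.0]
-- 1
[0.0154, -0.0, -0.0041, 0.0, 6.0, 0.0]
-- 1
[0.0147, -0.0, -0.0023, -0.0, 6.0, -0.0]
-- 1
[0.0139, 0.0, -0.0007, 0.0, 6.0, -0.0]
-- 1
[0.0128, -0.0, 0.0009, -0.0, 6.0, 0.0]
-- 1
[0.0117, 0.0, 0.0024, 0.0, 6.0, -0.0]
-- 1
[0.0045, -0.0, 0.008, 0.0, 0.0, 0.0]
-- 1
[-0.0023, 0.0, 0.0034, 0.0, 0.0, 0.0]
-- 1
```

```bash
python3 -m creep '[[0.3,0,0,-0.006,0,0,0],[0.3,0,0,-0.002,0,0,0],[0.3,0.0163,0,-0.0096,0,6,0],[0.3,0.0162,0,-0.0077,0,6,0],[0.3,0.0159,0,-0.0059,0,6,0],[0.3,0.0154,0,-0.0041,0,6,0],[0.3,0.0147,0,-0.0023,0,6,0],[0.3,0.0139,0,-0.0007,0,6,0],[0.3,0.0128,0,0.0009,0,6,0],[0.3,0.0117,0,0.0024,0,6,0],[0.3,0,0,0,0,0,0],[0.3,0,0,0,0,0,0]]'
python3 - <<'E'
from h import *
st()
o=ctrl.get_obs()
plan([tcp(48,.069,.002)])
a=get_image("scene")[150:320,215:395]; b=get_image("top")[160:310,235:415]
cv2.imwrite("pics/c.png",np.hstack([cv2.resize(x,(400,480),interpolation=cv2.INTER_CUBIC) for x in(a,b)])[:,:,::-1])
E
```

```text
t: 4.9
tool_pos: [0.5196, 0.0749, 0.0785]
tool_rot: [-1.788, -1.729, -0.754]
contact_force: [-12.7, -77.0, -8.4]
opening: 0.0448
t 4.9 tcp [0.5196 0.0749 0.0785] tote [-57.8  96.1  78.5] toolz [ 0.001  0.714 -0.7  ] tooly [1.    0.001 0.003] q [-0.38  0.1   2.    0.75  1.43 -0.61] F [-12.7 -77.   -8.4] op 0.0448
[0.0211, 0.0009, 0.0168, 0.1, 2.4, 0.1]
-- 1
```

View pics/c.png

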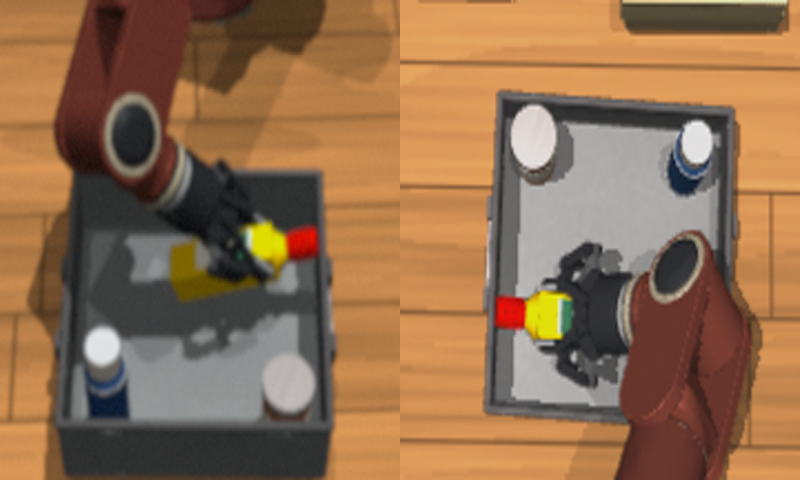

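The picture shows the cap jammed against the end wall below the rim, because I moved forward too early in the tip. I'll back off and see how the bottle sits in the grip.

```bash
python3 -m creep '[[0.3,-0.012,0,-0.012,0,0,0],[0.3,-0.02,0,-0.02,0,0,0],[0.3,-0.02,0,-0.023,0,0,0],[0.3,0,0,-0.005,0,0,0],[0.3,0,0,0,0,0,0]]'
python3 - <<'E'
from h import *
st()
a=get_image("scene")[150:320,215:395]; b=get_image("top")[160:310,235:415]
cv2.imwrite("pics/d.png",np.vstack([np.hstack([cv2.resize(x,(400,400),interpolation=cv2.INTER_CUBIC) for x in(a,b)])])[:,:,::-1])
for c in("scene","top"): print(c,models.search_frame(c,"bottle_cap")[:1],models.search_frame(c,"bottle")[:1])
E
```

```text
t: 5.5
tool_pos: [0.5163, 0.012, 0.0871]
tool_rot: [-1.756, -1.703, -0.782]
contact_force: [-0.3, 0.1, -2.0]
opening: 0.0449
t 5.5 tcp [0.5163 0.012  0.0871] tote [-58.9  33.1  87.1] toolz [-0.004  0.743 -0.67 ] tooly [1.    0.005 0.   ] q [-0.5   0.14  1.95  0.72  1.53 -0.69] F [-0.3  0.1 -2. ] op 0.0449
scene [{'extent': [270.0, 227.2, 335.8, 254.6], 'conf': 0.67}] [{'extent': [242.0, 212.5, 364.2, 319.7], 'conf': 0.68}]
top [{'extent': [297.0, 252.8, 334.7, 266.5], 'conf': 0.66}] [{'extent': [299.5, 252.7, 332.5, 263.5], 'conf': 0.89}]
```

View pics/d.png

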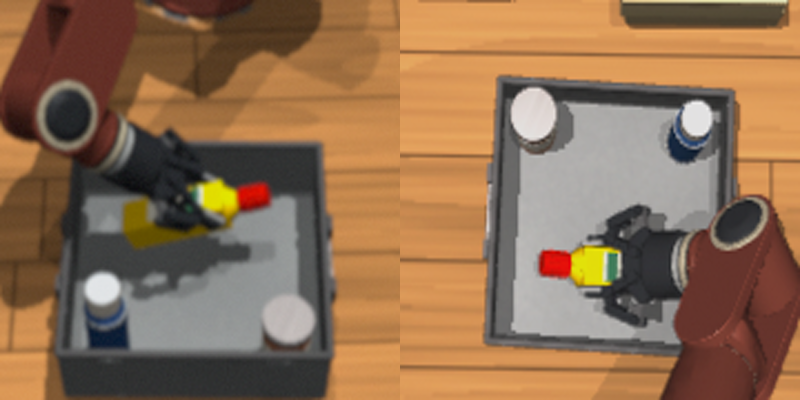

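```bash
python3 - <<'E'
from h import *
def pl(c,px,x):
    k=calibration(c); d=TR.inv().apply(k["R"].T@np.linalg.inv(k["mtx"])@[px[0],px[1],1.]); o=L(-k["R"].T@k["t"])
    return (o+d*(x-o[0])/d[0])*1e3
S=lambda x,y:(215+x/2.222,150+y/2.353); 
for n,p,x in [("captip",(268,195),-.058),("capbase",(238,201),-.058),("foot_low+x",(134,246),-.035),("foot_up+x",(124,206),-.035),("foot_up-x",(124,206),-.081)]:
    print(n,pl("scene",S(*p),x).round(1))
E
python3 - <<'E'
import cv2
i=cv2.imread("pics/d.png")
E
python3 - <<'E'
import sys; sys.path.insert(0,'.')
from h import *
a=get_image("scene")[205:285,245:345]
cv2.imwrite("pics/e.png",cv2.resize(a,(750,600),interpolation=cv2.INTER_CUBIC)[:,:,::-1])
E
```

```text
captip [-58.   92.9 116.8]
capbase [-58.   54.8 104.2]
foot_low+x [-35.  -81.1  39.4]
foot_up+x [-35.  -89.9 123.7]
foot_up-x [-81.  -95.3  60.7]
```

View pics/e.png

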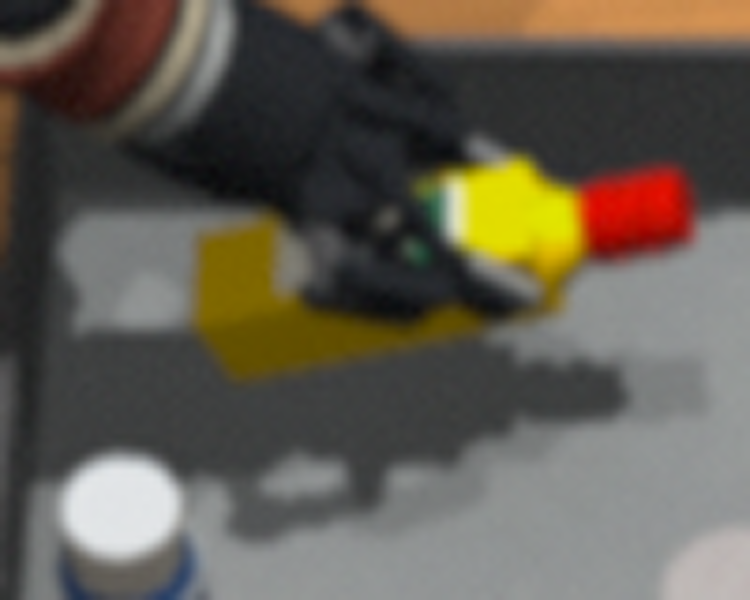

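```bash
cat >> h.py <<'E'
def pl(c,px,x):
    k=calibration(c); d=TR.inv().apply(k["R"].T@np.linalg.inv(k["mtx"])@[px[0],px[1],1.]); o=L(-k["R"].T@k["t"])
    return (o+d*(x-o[0])/d[0])*1e3
E
python3 - <<'E'
from h import *
S=lambda x,y:(245+x/7.5-.4,205+y/7.5-.4)
for n,p,x in [("captip_c",(690,204),-.058),("capbase_c",(585,219),-.058),("foot_low+x",(240,381),-.035),("foot_up+x",(196,325),-.035),("foot_up-x",(200,236),-.081)]:
    print(n,pl("scene",S(*p),x).round(1))
E
```

```text
captip_c [-58.   95.5 121.9]
capbase_c [-58.  56. 112.]
foot_low+x [-35.  -77.5  35. ]
foot_up+x [-35.  -92.8  72.9]
foot_up-x [-81.  -93.6  68.1]
```

The bottle slipped about 27° in the grip: it is at about 21° while the tool is at 48°. I'll lay it flat again and take a square grip.

```bash
python3 - <<'E'
from h import *
plan([(W([-.058,.0385,.075]),toolR(27)),(W([-.058,.0385,.022]),toolR(27)),(W([-.058,.0385,.016]),toolR(27))])
E
```

```text
[-0.0021, 0.0005, 0.0036, -0.1, -7.0, 0.1]
[-0.0016, 0.0005, 0.0038, -0.1, -7.0, 0.1]
[-0.0012, 0.0005, 0.004, -0.1, -7.0, 0.1]
-- 3
[-0.012, -0.0, 0.0236, 0.0, 0.0, 0.0]
[-0.012, -0.0, 0.0236, 0.0, 0.0, 0.0]
-- 2
[-0.0027, -0.0, 0.0053, 0.0, 0.0, 0.0]
-- 1
```

```bash
python3 -m creep '[[0.3,-0.002,0.0005,0.0036,0,-7,0],[0.3,-0.0016,0.0005,0.0038,0,-7,0],[0.3,-0.0012,0.0005,0.004,0,-7,0],[0.3,-0.008,0,0.0157,0,0,0],[0.3,-0.008,0,0.0157,0,0,0],[0.3,-0.004,0,0.008,0,0,0],[0.3,-0.0025,0,0.005,0,0,0],[0.3,0,0,0,0,0,0]]'
python3 -c "
from h import *
st()"
```

```text
t: 6.65
tool_pos: [0.5171, 0.017, 0.0247]
tool_rot: [-1.989, -1.931, -0.477]
contact_force: [-0.2, -0.5, -2.3]
opening: 0.0449
t 6.65 tcp [0.5171 0.017  0.0247] tote [-58.3  38.1  24.7] toolz [-0.004  0.455 -0.891] tooly [ 1.     0.007 -0.002] q [-0.35  0.1   2.    0.47  1.24 -0.52] F [-0.2 -0.5 -2.3] op 0.0449
```

```bash
python3 -m creep '[[0.3,-0.0014,0,0.0027,0,0,0],[0.3,-0.0014,0,0.0027,0,0,0],[0.3,0,0,0,0,0,0]]'; python3 -m creep '[[0.3,-0.0009,0,0.0018,0,0,0],[0.3,0,0,0,0,0,0]]'
```

```text
t: 6.95
tool_pos: [0.5178, 0.0165, 0.0194]
tool_rot: [-1.99, -1.933, -0.478]
contact_force: [-0.6, -0.6, -2.6]
opening: 0.0445
t: 7.15
tool_pos: [0.518, 0.0165, 0.0192]
tool_rot: [-1.988, -1.933, -0.478]
contact_force: [-5.4, -1.7, 8.4]
opening: 0.0448
```

```bash
python3 -m creep '[[1,0,0,0,0,0,0],[1,0,0,0,0,0,0],[1,0,0,0,0,0,0],[1,0,0,0,0,0,0],[1,0,0,0,0,0,0],[1,0,0,-0.03,0,0,0],[1,0,0,-0.04,0,0,0],[1,0,0,-0.04,0,-7,0],[1,0,0,-0.04,0,-7,0],[1,0,0,-0.02,0,-7,0],[1,0,0,0,0,-6,0],[1,-0.04,0,0,0,0,0],[1,-0.04,0,0,0,0,0],[1,0,0,0,0,0,0]]'
python3 - <<'E'
from h import *
st()
a=get_image("top")[195:305,255:395]
cv2.imwrite("pics/f.png",cv2.resize(a,(700,550),interpolation=cv2.INTER_CUBIC)[:,:,::-1])
E
```

```text
t: 8.55
tool_pos: [0.5134, -0.134, 0.1727]
tool_rot: [2.256, 2.185, -0.001]
contact_force: [0.3, 0.9, -0.1]
opening: 0.0857
t 8.55 tcp [ 0.5134 -0.134   0.1727] tote [ -56.6 -112.9  172.7] toolz [ 0.    -0.001 -1.   ] tooly [1.    0.004 0.   ] q [-0.39 -0.13  1.89 -0.    1.38 -0.36] F [ 0.3  0.9 -0.1] op 0.0857
```

View pics/f.png

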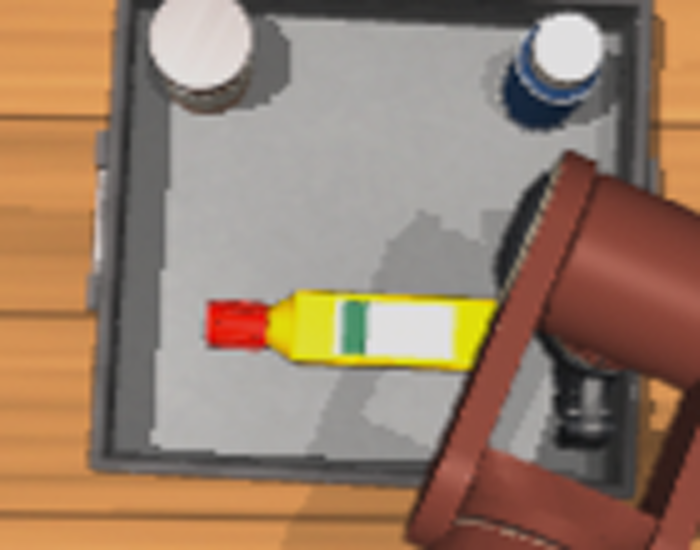

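```bash
python3 - <<'E'
from h import *
A=lambda x,y:(255+x/5-.4,195+y/5-.4)
for n,p,z in [("tip",(207,324),.032),("shA",(299,291),.05),("shB",(293,361),.05),("bodyR+",(495,299),.05),("bodyR-",(470,370),.05)]:
    print(n,(L(ray("top",A(*p),z))*1e3).round(1))
x,y=-.059,.008
plan([(W([x,y,.10]),toolR(0)),(W([x,y,.012]),toolR(0))])
E
```

```text
tip [-58.2 102.   32. ]
shA [-35.5  43.8  50. ]
shB [-80.3  45.5  50. ]
bodyR+ [-34.5 -81.   50. ]
bodyR- [-80.5 -67.   50. ]
[0.0298, -0.0004, 0.0181, -0.0, -0.0, 0.1]
[0.0298, -0.0004, 0.0181, -0.0, -0.0, 0.1]
[0.0298, -0.0005, 0.0181, -0.0, -0.0, 0.1]
[0.0298, -0.0005, 0.0181, -0.0, -0.0, 0.1]
-- 4
[0.0, 0.0, 0.044, 0.0, 0.0, 0.0]
[0.0, 0.0, 0.044, 0.0, 0.0, 0.0]
-- 2
```

```bash
python3 -m creep '[[1,0.027,0,0.018,0,0,0],[1,0.027,0,0.018,0,0,0],[1,0.027,0,0.018,0,0,0],[1,0.027,0,0.018,0,0,0],[1,0,-0.001,0.035,0,0,0],[1,0,0,0.035,0,0,0],[1,0,0,0.015,0,0,0],[1,0,0,0.003,0,0,0],[1,0,0,0,0,0,0],[0.3,0,0,0,0,0,0],[0.3,0,0,0,0,0,0],[0.3,0,0,0,0,0,0],[0.3,0,0,0,0,0,0],[0.3,0,0,0,0,0,0],[0.3,0,0,0,0,0,0]]' 110
python3 - <<'E'
from h import *
st()
o=ctrl.get_obs(); l=L(o["tool_pos"]); kw=dict(s=l[1]+.094,g=.027-l[2],x=l[0]); print(kw)
plan([tcp(0,-.094,.007,**kw)]+[tcp(a,-.094+(a/48)*.090,.007,**kw) for a in range(6,49,6)]+[tcp(48,.060,.007,**kw)],(o["tool_pos"],toolR(0)))
E
```

```text
t: 10.1
tool_pos: [0.5172, -0.0237, 0.0143]
tool_rot: [2.252, 2.187, 0.003]
contact_force: [1.1, -0.9, 7.3]
opening: 0.0453
t 10.1 tcp [ 0.5172 -0.0237  0.0143] tote [-56.7  -2.6  14.3] toolz [ 0.003 -0.001 -1.   ] tooly [1.    0.006 0.003] q [-0.19  0.04  2.02  0.    1.08 -0.16] F [ 1.1 -0.9  7.3] op 0.0453
{'s': np.float64(0.09142733630212797), 'g': np.float64(0.012726490071922319), 'x': np.float64(-0.0567461461963193)}
[0.0, -0.0, -0.007, 0.0, 0.0, 0.0]
-- 1
[0.0097, -0.0, -0.0095, -0.0, 6.0, 0.0]
-- 1
[0.0096, 0.0, -0.0083, 0.0, 6.0, 0.0]
-- 1
[0.0094, -0.0, -0.0072, -0.0, 6.0, 0.0]
-- 1
[0.0091, 0.0, -0.006, 0.0, 6.0, 0.0]
-- 1
[0.0087, 0.0, -0.0049, -0.0, 6.0, -0.0]
-- 1
[0.0082, 0.0, -0.0039, 0.0, 6.0, -0.0]
-- 1
[0.0075, -0.0, -0.0029, -0.0, 6.0, 0.0]
-- 1
[0.0068, -0.0, -0.002, 0.0, 6.0, -0.0]
-- 1
[0.0214, 0.0, 0.0238, 0.0, 0.0, 0.0]
[0.0214, 0.0, 0.0238, 0.0, 0.0, 0.0]
-- 2
```

```bash
python3 -m creep '[[0.3,0,0,-0.01,0,0,0],[0.3,0.0097,0,-0.0095,0,6,0],[0.3,0.0096,0,-0.0083,0,6,0],[0.3,0.0094,0,-0.0072,0,6,0],[0.3,0.0091,0,-0.006,0,6,0],[0.3,0.0087,0,-0.0049,0,6,0],[0.3,0.0082,0,-0.0039,0,6,0],[0.3,0.0075,0,-0.0029,0,6,0],[0.3,0.0068,0,-0.002,0,6,0],[0.3,0,0,0,0,0,0]]'
python3 - <<'E'
from h import *
st()
kw=dict(s=.0914,g=.0127,x=-.0567)
plan([tcp(48,.055,.006,**kw),tcp(48,.069,.002,**kw)])
a=get_image("scene")[180:290,235:355]
cv2.imwrite("pics/g.png",cv2.resize(a,(600,550),interpolation=cv2.INTER_CUBIC)[:,:,::-1])
E
```

```text
t: 11.1
tool_pos: [0.5159, 0.0278, 0.0854]
tool_rot: [-1.756, -1.7, -0.779]
contact_force: [-0.7, 0.1, -1.9]
opening: 0.0451
t 11.1 tcp [0.5159 0.0278 0.0854] tote [-59.8  48.9  85.4] toolz [-0.006  0.743 -0.669] tooly [ 1.     0.005 -0.003] q [-0.48  0.13  1.96  0.74  1.51 -0.67] F [-0.7  0.1 -1.9] op 0.0451
[0.0197, 0.0017, 0.0223, -0.2, -0.0, 0.0]
[0.0197, 0.0016, 0.0223, -0.2, -0.0, 0.0]
-- 2
[0.0064, 0.0, 0.0131, 0.0, 0.0, 0.0]
-- 1
```

View pics/g.png

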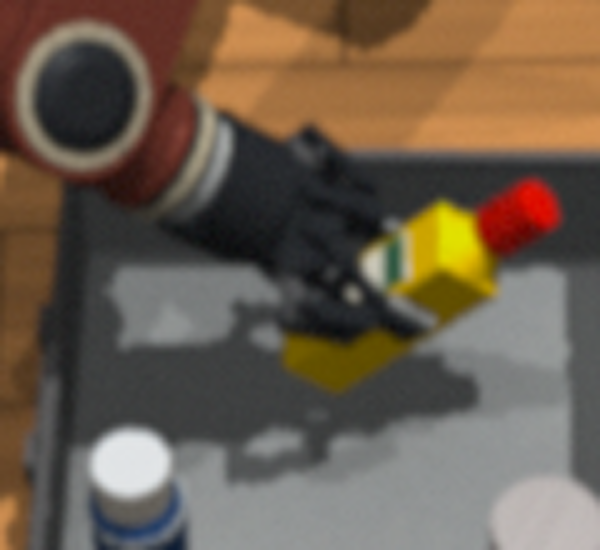

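The bottle is now tipped square with the tool: foot corner at (337,390), cap at (530,205). I'll advance it to the rim.

```bash
python3 -m creep '[[0.3,0.013,0,0.015,0,0,0],[0.3,0.013,0,0.015,0,0,0],[0.3,0.013,0.001,0.015,0,0,0],[0.3,0.002,0,0.004,0,0,0],[0.3,0.002,0,0.004,0,0,0],[0.3,0,0,0,0,0,0],[0.3,0,0,0,0,0,0]]'
python3 - <<'E'
from h import *
st()
kw=dict(s=.0914,g=.0127,x=-.0567)
plan([tcp(48,.069,.0,**kw)])
E
```

```text
t: 11.85
tool_pos: [0.5201, 0.0964, 0.0835]
tool_rot: [-1.755, -1.704, -0.781]
contact_force: [0.2, -0.1, -1.9]
opening: 0.0444
t 11.85 tcp [0.5201 0.0964 0.0835] tote [-58.1 117.6  83.5] toolz [-0.005  0.743 -0.67 ] tooly [1.    0.006 0.   ] q [-0.35  0.1   2.    0.79  1.44 -0.6 ] F [ 0.2 -0.1 -1.9] op 0.0444
[-0.0002, 0.0015, 0.0068, -0.3, 0.0, 0.3]
-- 1
```

```bash
python3 -m creep '[[0.3,-0.001,0,0.002,0,0,0],[0.3,-0.001,0,0.002,0,0,0],[0.3,0,0,0,0,0,0]]';  python3 -m creep '[[0.3,-0.001,0,0.002,0,0,0],[0.3,0,0,0,0,0,0]]'; python3 -m creep '[[0.3,-0.001,0,0.001,0,0,0],[0.3,0,0,0,0,0,0]]'
```

```text
t: 12.15
tool_pos: [0.5198, 0.0982, 0.0788]
tool_rot: [-1.754, -1.703, -0.78]
contact_force: [-0.7, -0.0, -2.2]
opening: 0.0448
t: 12.35
tool_pos: [0.5203, 0.0991, 0.0772]
tool_rot: [-1.754, -1.704, -0.781]
contact_force: [0.2, -0.9, -1.6]
opening: 0.0445
t: 12.55
tool_pos: [0.5204, 0.0993, 0.0769]
tool_rot: [-1.753, -1.704, -0.782]
contact_force: [-2.9, -0.4, 4.8]
opening: 0.0447
```

```bash
python3 - <<'E'
from h import *
st()
kw=dict(s=.0914,g=.0127,x=-.0567)
plan([tcp(48,.069,.0,**kw)])
a=get_image("scene")[180:290,235:375]; 
cv2.imwrite("pics/i.png",cv2.resize(a,(700,550),interpolation=cv2.INTER_CUBIC)[:,:,::-1])
E
```

```text
t 12.55 tcp [0.5204 0.0993 0.0769] tote [-58.  120.5  76.9] toolz [-0.005  0.744 -0.668] tooly [1.    0.007 0.   ] q [-0.35  0.11  2.    0.79  1.42 -0.61] F [-2.9 -0.4  4.8] op 0.0447
[0.0028, 0.0013, 0.0002, -0.3, -0.1, 0.3]
-- 1
```

View pics/i.png

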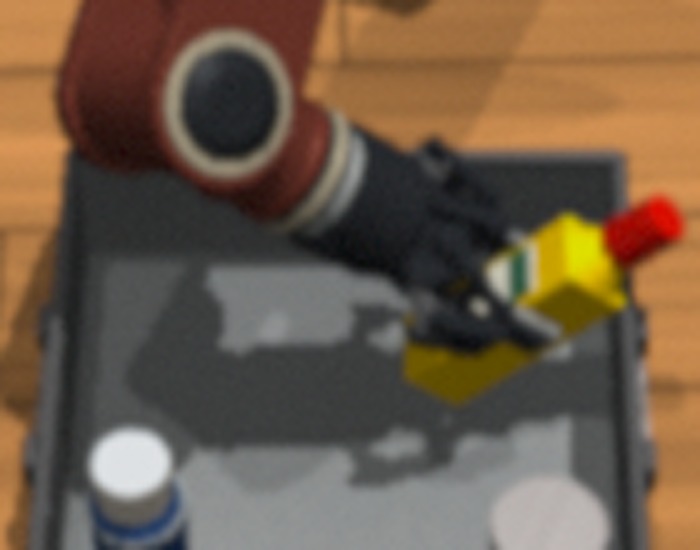

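Foot corner at (457,402) is on the floor and the cap (665,220) is over the rim. I'll nudge +y until the rim pushes back.

```bash
python3 -m creep '[[0.3,0.0014,0,0.0015,0,0,0],[0.3,0,0,0,0,0,0]]'; python3 -m creep '[[0.3,0.0014,0,0.0015,0,0,0],[0.3,0,0,0,0,0,0]]'; python3 - <<'E'
from h import *
S=lambda x,y:(235+x/5-.4,180+y/5-.4)
for n,p,x in [("tip",(662,217),-.058),("base",(612,247),-.058),("foot+x low",(457,402),-.035),("foot +x up",(405,368),-.035)]:
    print(n,pl("scene",S(*p),x).round(1))
E
```

```text
t: 12.8
tool_pos: [0.5205, 0.0997, 0.0767]
tool_rot: [-1.755, -1.707, -0.779]
contact_force: [-5.3, -11.1, 6.3]
opening: 0.0445
t: 13.0
tool_pos: [0.5206, 0.0998, 0.0767]
tool_rot: [-1.757, -1.71, -0.776]
contact_force: [-10.5, -22.9, 9.5]
opening: 0.0448
tip [-58.  178.2 163.7]
base [-58.  152.4 135.8]
foot+x low [-35.   68.2  12.5]
foot +x up [-35.   36.8  47.7]
```

```bash
python3 -m creep '[[0.3,-0.0007,0,-0.0007,0,0,0],[1,0,0,0,0,0,0],[1,0,0,0,0,0,0],[1,0,0,0,0,0,0],[1,0,0,0,0,0,0],[1,0,0,0,0,0,0],[1,0,0,-0.02,0,0,0],[1,0,0,-0.03,0,0,0],[1,0,0,-0.04,0,0,0],[1,0,0,-0.04,0,0,0],[1,0,0,-0.04,0,0,0],[1,0.01,0,-0.03,0,0,0],[1,0.03,0,0,0,-8,0],[1,0.04,0,0,0,-8,0],[1,0.04,0,0,0,-8,0],[1,0,0,0,0,-8,0],[1,0,0,0,0,-8,0],[1,0,0,0,0,-8,0]]'
python3 - <<'E'
from h import *
st()
a=get_image("scene")[180:290,235:375]; b=get_image("top")[195:305,255:395]
cv2.imwrite("pics/j.png",np.hstack([cv2.resize(x,(400,314),interpolation=cv2.INTER_CUBIC) for x in (a,b)])[:,:,::-1])
E
```

```text
t: 14.8
tool_pos: [0.5187, 0.0456, 0.2879]
tool_rot: [2.248, 2.185, -0.002]
contact_force: [0.8, -0.5, -1.0]
opening: 0.0859
t 14.8 tcp [0.5187 0.0456 0.2879] tote [-57.7  66.8 287.9] toolz [ 0.003 -0.005 -1.   ] tooly [1.    0.007 0.003] q [-0.05 -0.23  1.78 -0.01  1.58 -0.02] F [ 0.8 -0.5 -1. ] op 0.0859
```

View pics/j.png

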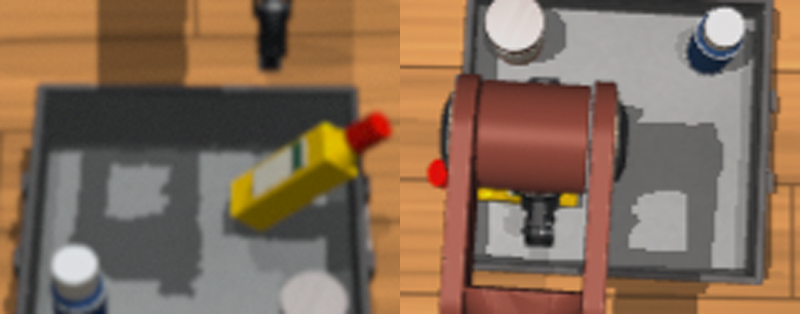

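The bottle leans by itself on the +y rim with the cap over it, and the gripper is clear. Next I'll locate the cap for the fresh hold from its end.

```bash
python3 - <<'E'
from h import *
cs={}
for c in("scene","top"):
    im=get_image(c).astype(int); m=((im[...,0]>130)&(im[...,1]<60)&(im[...,2]<60)).astype(np.uint8)
    m[:170]=0;m[310:]=0;m[:,:230]=0;m[:,400:]=0
    n,_,s,ce=cv2.connectedComponentsWithStats(m); i=1+np.argmax(s[1:,4]); print(c,s[i],ce[i].round(1)); cs[c]=ce[i]
print(pl("scene",cs["scene"],-.058).round(1))
th=np.radians(42.4);u=np.array([0,np.sin(th),np.cos(th)]); nn=np.array([0,np.cos(th),-np.sin(th)])
C=np.array([-.058,.0675,.004])-nn*.023+u*.175; print("pred cap mid",C*1e3,proj("scene",W(C)),proj("top",W(C)))
T=np.array([-.058,.1805,.1634])-u*.038; Q=toolR(-42.4)
plan([(W(T+u*.1),Q),(W(T),Q)])
E
```

```text
scene [356 220  15  11  77] [364.3 224.2]
top [265 251   9  10  69] [269.  255.6]
[-58.  171.2 157.9]
pred cap mid [-58.         168.51844499 148.73863952] [363.09480712 226.24063949] [272.14560813 255.54888568]
[0.0258, 0.0003, 0.0128, 0.0, -7.1, 0.1]
[0.0272, 0.0002, 0.0096, 0.0, -7.1, 0.1]
[0.0282, 0.0002, 0.0061, 0.0, -7.1, 0.1]
[0.0287, 0.0002, 0.0026, 0.0, -7.1, 0.1]
[0.0288, 0.0001, -0.001, 0.0, -7.1, 0.1]
[0.0285, 0.0001, -0.0045, 0.0, -7.1, 0.1]
-- 6
[0.0, 0.0, 0.0333, 0.0, 0.0, 0.0]
[0.0, 0.0, 0.0333, 0.0, 0.0, 0.0]
[0.0, 0.0, 0.0333, 0.0, 0.0, 0.0]
-- 3
```

```bash
python3 -m creep '[[1,0.0258,0,0.0128,0,-7.1,0],[1,0.0272,0,0.0096,0,-7.1,0],[1,0.0282,0,0.0061,0,-7.1,0],[1,0.0287,0,0.0026,0,-7.1,0],[1,0.0288,0,-0.001,0,-7.1,0],[1,0.0285,0,-0.0045,0,-7.1,0],[1,0,0,0,0,0,0],[1,0,0,0,0,0,0]]'
python3 - <<'E'
from h import *
st()
th=np.radians(42.4);u=np.array([0,np.sin(th),np.cos(th)])
T=np.array([-.058,.1805,.1634])-u*.038; Q=toolR(-42.4)
plan([(W(T),Q)])
E
```

```text
t: 15.8
tool_pos: [0.5226, 0.1991, 0.2067]
tool_rot: [1.817, 1.767, -0.715]
contact_force: [-0.2, -0.4, 0.8]
opening: 0.0851
t 15.8 tcp [0.5226 0.1991 0.2067] tote [-59.3 220.4 206.7] toolz [ 0.    -0.678 -0.735] tooly [ 1.     0.006 -0.005] q [ 0.52  0.2   1.62 -0.62  1.74  0.58] F [-0.2 -0.4  0.8] op 0.0851
[0.0001, 0.0004, 0.0323, 0.0, 0.1, 0.1]
[0.0, 0.0004, 0.0323, 0.0, 0.1, 0.1]
[-0.0, 0.0004, 0.0323, 0.0, 0.1, 0.1]
-- 3
```

```bash
python3 -m creep '[[1,0,0.0012,0.03,0,0,0],[1,0,0,0.03,0,0,0],[1,0,0,0.02,0,0,0],[1,0,0,0.012,0,0,0],[1,0,0,0.005,0,0,0],[1,0,0,0,0,0,0],[0.1,0,0,0,0,0,0],[0.1,0,0,0,0,0,0],[0.1,0,0,0,0,0,0],[0.1,0,0,0,0,0,0],[0.1,0,0,0,0,0,0],[0.1,0,0,0,0,0,0],[0.1,0,0,0,0,0,0],[0.1,0,0,0,0,0,0]]' 100
python3 - <<'E'
from h import *
st()
a=get_image("scene")[180:290,255:395]
cv2.imwrite("pics/k.png",cv2.resize(a,(700,550),interpolation=cv2.INTER_CUBIC)[:,:,::-1])
E
```

```text
t: 17.2
tool_pos: [0.5225, 0.1347, 0.1383]
tool_rot: [1.817, 1.765, -0.707]
contact_force: [-1.6, 3.6, 5.0]
opening: 0.0287
t 17.2 tcp [0.5225 0.1347 0.1383] tote [-57.1 155.9 138.3] toolz [ 0.005 -0.676 -0.736] tooly [1.    0.007 0.001] q [ 0.43  0.19  1.75 -0.65  1.58  0.58] F [-1.6  3.6  5. ] op 0.0287
```

View pics/k.png

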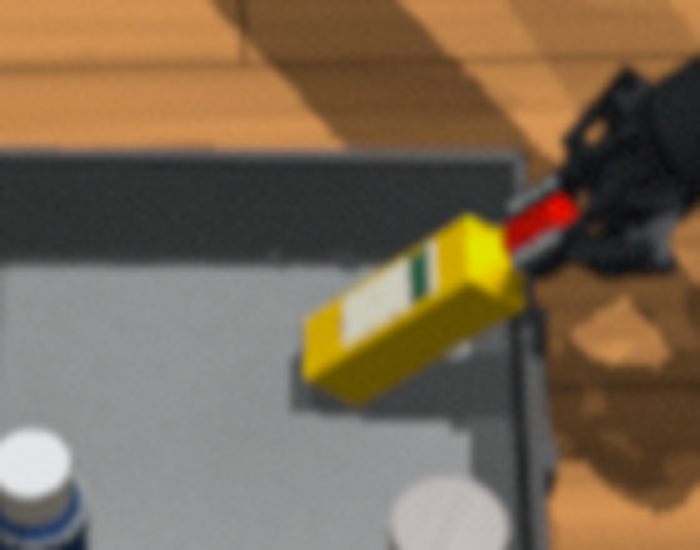

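The cap is held squarely between the pads. I'll swing the bottle upright just above the floor, moving back from the wall.

```bash
python3 - <<'E'
from h import *
def t2(th,y,c,x=-.057,s=.1587,l=-.0022):
    r=np.radians(th); u=np.array([0,np.sin(r),np.cos(r)]); n=np.array([0,np.cos(r),-np.sin(r)])
    return W(np.array([x,y,.004+c+.023*np.sin(r)])+u*s+n*l),toolR(-th)
o=ctrl.get_obs()
e=plan([t2(42.6,.048,.006)]+[t2(42.6-i*7.1,.048-.048*i/6,.007) for i in range(1,7)]+[t2(0,0,.007,x=.100)],(o["tool_pos"],Ro.from_rotvec(o["tool_rot"])))
print(L(e[0]))
E
```

```text
[-0.0053, 0.0001, -0.0026, 0.3, -0.0, 0.3]
-- 1
[-0.0247, 0.0, 0.0078, -0.0, 7.1, -0.0]
-- 1
[-0.0247, -0.0, 0.0081, 0.0, 7.1, 0.0]
-- 1
[-0.0254, -0.0, 0.0076, -0.0, 7.1, -0.0]
-- 1
[-0.0261, 0.0, 0.0069, 0.0, 7.1, 0.0]
-- 1
[-0.0267, 0.0, 0.0062, 0.0, 7.1, 0.0]
-- 1
[-0.0272, -0.0, 0.0053, 0.0, 7.1, -0.0]
-- 1
[-0.0, 0.0393, 0.0, -0.0, 0.0, 0.0]
[-0.0, 0.0393, 0.0, -0.0, 0.0, 0.0]
[-0.0, 0.0393, 0.0, -0.0, 0.0, 0.0]
[-0.0, 0.0393, 0.0, -0.0, 0.0, 0.0]
-- 4
[ 0.1    -0.0022  0.1697]
```

```bash
python3 -m creep '[[0.1,-0.0053,0,-0.0026,0,0,0],[0.1,-0.0123,0,0.0034,0,3.5,0],[0.1,-0.0123,0,0.0044,0,3.6,0],[0.1,-0.0123,0,0.0036,0,3.5,0],[0.1,-0.0123,0,0.0045,0,3.6,0],[0.1,-0.0127,0,0.0034,0,3.5,0],[0.1,-0.0127,0,0.0042,0,3.6,0],[0.1,-0.013,0,0.0031,0,3.5,0],[0.1,-0.013,0,0.0038,0,3.6,0],[0.1,-0.0133,0,0.0027,0,3.5,0],[0.1,-0.0133,0,0.0035,0,3.6,0],[0.1,-0.0136,0,0.0022,0,3.5,0],[0.1,-0.0136,0,0.0031,0,3.6,0],[0.1,0,0,0,0,0,0],[0.1,0,0,0,0,0,0]]'
python3 - <<'E'
from h import *
st()
for c in ("scene","top"):
    im=get_image(c)
    if c=="scene": a=im[150:290,235:375]
    else: b=im[165:305,255:395]
cv2.imwrite("pics/l.png",np.hstack([cv2.resize(x,(400,400),interpolation=cv2.INTER_CUBIC) for x in (a,b)])[:,:,::-1])
E
```

```text
t: 18.75
tool_pos: [0.5168, -0.0247, 0.163]
tool_rot: [-2.255, -2.186, 0.003]
contact_force: [-0.8, 0.5, -1.8]
opening: 0.0276
t 18.75 tcp [ 0.5168 -0.0247  0.163 ] tote [-57.1  -3.5 163. ] toolz [-0.002 -0.001 -1.   ] tooly [ 1.     0.005 -0.002] q [-0.19 -0.15  1.93 -0.    1.37 -0.16] F [-0.8  0.5 -1.8] op 0.0276
```

View pics/l.png

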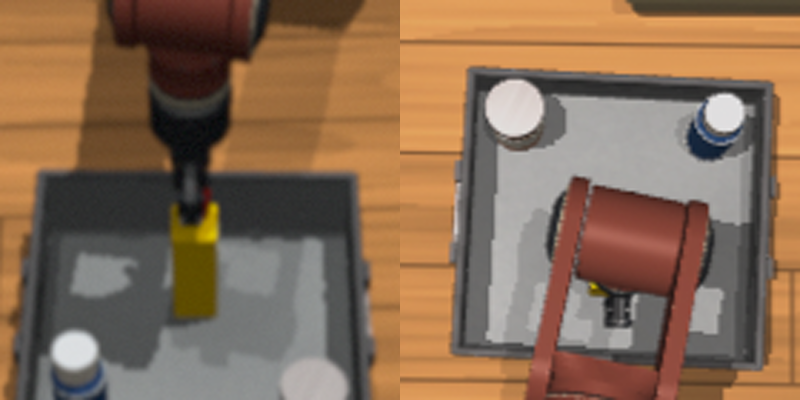

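Bottle hangs upright at scene crop (195,205–317), can and tin unmoved. I'll raise it slightly and carry it to the gap.

```bash
python3 -m creep '[[0.1,0,0,-0.006,0,0,0],[0.1,0,0.015,0,0,0,0],[0.1,0,0.02,0,0,0,0],[0.1,0,0.025,0,0,0,0],[0.1,0,0.025,0,0,0,0],[0.1,0,0.025,0,0,0,0],[0.1,0,0.025,0,0,0,0],[0.1,0,0.015,0,0,0,0],[0.1,0,0.012,0,0,0,0],[0.1,0,0,0,0,0,0],[0.1,0,0,0,0,0,0]]'
python3 - <<'E'
from h import *
st()
S=lambda x,y:(235+x/2.857-.4,150+y/2.857-.4)
print("earlier foot mid (front edge)",(L(ray("scene",S(195,318),.006))*1e3).round(1))
im=get_image("scene").astype(int)
m=((im[...,0]>90)&(im[...,1]>75)&(im[...,2]<50)).astype(np.uint8); m[:170]=0;m[320:]=0;m[:,:240]=0;m[:,370:]=0
n,_,s,ce=cv2.connectedComponentsWithStats(m); i=1+np.argmax(s[1:,4]); print(s[i],ce[i].round(1))
for z in (.01,.05,.1,.14): 
    p=proj("scene",W([.128,0,z])); print(z,p.round(1), np.where(m[int(round(p[1]))])[0][[0,-1]] if m[int(round(p[1]))].any() else None)
E
```

```text
t: 19.95
tool_pos: [0.6793, -0.028, 0.1699]
tool_rot: [-2.252, -2.19, 0.001]
contact_force: [-0.2, 0.2, -2.6]
opening: 0.028
t 19.95 tcp [ 0.6793 -0.028   0.1699] tote [105.4  -1.  169.9] toolz [-0.001 -0.    -1.   ] tooly [ 1.     0.008 -0.001] q [-0.15  0.22  1.53 -0.    1.39 -0.12] F [-0.2  0.2 -2.6] op 0.028
earlier foot mid (front edge) [-35.6  -0.6   6. ]
[295 268  16  31 345] [303.2 285.7]
0.01 [302.3 308.7] [240 241]
0.05 [302.2 301.6] None
0.1 [302.1 292.3] [296 310]
0.14 [302.  284.4] [295 310]
```

```bash
python3 -m creep '[[0.1,0.001,0,0.003,0,0,0],[0.1,0,0,0.002,0,0,0],[0.1,0,0,0,0,0,0]]';  python3 -m creep '[[0.1,0,0,0.002,0,0,0],[0.1,0,0,0,0,0,0]]'; python3 -m creep '[[0.1,0,0,0.002,0,0,0],[0.1,0,0,0,0,0,0]]'; python3 -m creep '[[0.1,0,0,0.002,0,0,0],[0.1,0,0,0,0,0,0]]'
```

```text
t: 20.3
tool_pos: [0.6789, -0.0276, 0.1645]
tool_rot: [-2.253, -2.188, 0.001]
contact_force: [-0.6, -0.7, -1.8]
opening: 0.0282
t: 20.5
tool_pos: [0.6795, -0.0278, 0.163]
tool_rot: [-2.254, -2.189, -0.0]
contact_force: [-1.0, -0.2, -2.7]
opening: 0.0277
t: 20.7
tool_pos: [0.68, -0.0278, 0.1629]
tool_rot: [2.253, 2.188, 0.001]
contact_force: [-1.4, 0.2, 5.3]
opening: 0.028
t: 20.9
tool_pos: [0.6803, -0.0277, 0.1629]
tool_rot: [2.253, 2.188, 0.002]
contact_force: [-5.0, 1.0, 11.3]
opening: 0.0282
```

```bash
python3 -m creep '[[0.1,0,0,-0.002,0,0,0],[0.1,0,0,0,0,0,0],[0.4,0,0,0,0,0,0],[0.45,0,0,0,0,0,0],[0.6,0,0,0,0,0,0],[0.8,0,0,0,0,0,0],[1,0,0,0,0,0,0],[1,0,0,0,0,0,0],[1,0,0,0,0,0,0],[1,0,0,-0.02,0,0,0],[1,0,0,-0.04,0,0,0],[1,0,0,-0.04,0,0,0],[1,0,0,-0.04,0,0,0],[1,0,-0.04,0,0,0,0],[1,0,-0.045,0,0,0,0],[1,0,-0.045,0,0,0,0],[1,0,-0.045,0,0,0,0],[1,0,-0.045,0,0,0,0],[1,0,-0.04,0,0,0,0],[1,0,0,0,0,0,0]]' 20
python3 - <<'E'
from h import *
st()
a=get_image("scene")[190:335,225:385]; b=get_image("top")[180:310,245:395]
cv2.imwrite("pics/m.png",np.hstack([cv2.resize(x,(400,380),interpolation=cv2.INTER_CUBIC) for x in (a,b)])[:,:,::-1])
for n in("tin","spray_can","bottle"):
    print(n,[(c,[(round(d["conf"],2),np.round(d["extent"]).tolist()) for d in models.search_frame(c,n)[:1]]) for c in("scene","top")])
im=get_image("top").astype(int); m=((im[...,0]>130)&(im[...,1]<60)&(im[...,2]<60)).astype(np.uint8)
m[:170]=0;m[310:]=0;m[:,:230]=0;m[:,400:]=0
n,_,s,ce=cv2.connectedComponentsWithStats(m); i=1+np.argmax(s[1:,4]); print(s[i],ce[i].round(1),(L(ray("top",ce[i],.199))*1e3).round(1))
im=get_image("scene").astype(int); m=((im[...,0]>130)&(im[...,1]<60)&(im[...,2]<60)).astype(np.uint8)
m[:170]=0;m[310:]=0;m[:,:230]=0;m[:,400:]=0
n,_,s,ce=cv2.connectedComponentsWithStats(m); i=1+np.argmax(s[1:,4]); print(s[i],ce[i].round(1),proj("scene",W([.105,0,.199])))
E
```

```text
t: 22.9
tool_pos: [0.4167, -0.0198, 0.3014]
tool_rot: [2.253, 2.187, 0.001]
contact_force: [0.2, -0.5, 0.2]
opening: 0.0853
t 22.9 tcp [ 0.4167 -0.0198  0.3014] tote [-157.3   -2.3  301.4] toolz [ 0.002 -0.001 -1.   ] tooly [1.    0.006 0.002] q [-0.23 -0.51  1.97 -0.    1.68 -0.2 ] F [ 0.2 -0.5  0.2] op 0.0853
tin [('scene', [(0.7, [328.0, 280.0, 353.0, 302.0])]), ('top', [])]
spray_can [('scene', [(0.79, [252.0, 267.0, 272.0, 298.0])]), ('top', [(0.92, [355.0, 200.0, 376.0, 221.0])])]
bottle [('scene', [(0.83, [295.0, 259.0, 312.0, 302.0])]), ('top', [(0.89, [324.0, 200.0, 340.0, 219.0])])]
[327 196  10  10  80] [331.5 200.6] [105.4   1.6 199. ]
[298 262  11   9  77] [303.  266.2] [301.9482439  264.62712777]
```

View pics/m.png

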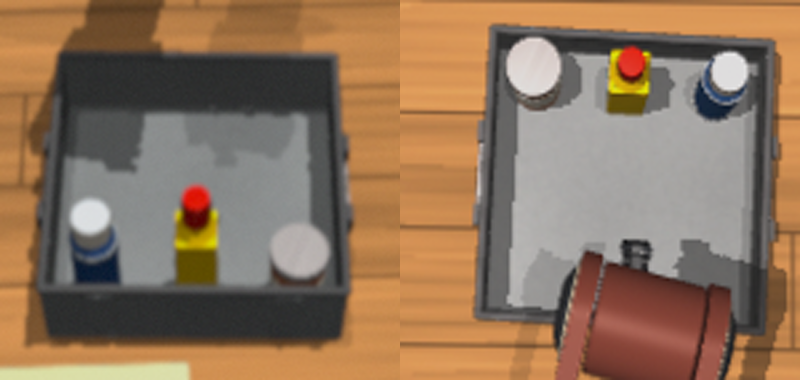

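```bash
python3 -c "
from station import finish_job
print(finish_job())"
```

```text
the job is handed in; nothing more can be done
None
```

The bottle is standing cap up on the tote floor in the gap, and the job is handed in at about 23 s of the 59 s allowed. I took a body grip and tipped it to lean about 43° off vertical on the +y end rim. I let go there, and the picture showed it holding by itself. I then took a fresh hold on the cap, swung it upright just above the floor inside the tote, set it down and released it.

**One mishap:** on the first tip I moved forward too early. The cap jammed against the end wall below the rim, the wrist force read 77 N (limit 120 N), and the bottle slipped about 27° in the grip. I backed off, laid it flat, re-gripped it and tipped it again. So there was one extra release before the lean.

**Last checks:**
- **Bottle:** the cap measured about x = 105, y = 2 mm in the tote frame, against a target of 105, 0. It was upright, with the gripper clear and open.
- **Can:** its boxes in both cameras matched the start within about 2 px.
- **Tin:** the network's final scene box was about 4 px off its first one, and it missed the tin in the top view. My own reading of its lid in the scene picture, about (345, 286), matched the start, so I took it as unmoved.
- **Bench items:** I did not measure these afterwards; the arm went nowhere near them.

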